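# Restock the full tin into the row

### The job

Of the three loose bath-salt tins on the table only one is full; the other two are empty display tins. Find the full one by lifting, set it end-on on the riser's front ledge and push it into the gap in the row, easing its two neighbours apart, until it stands fully home against the back and flush with them. Leave the two empty tins standing on the table, knock nothing over, and do not disturb the other goods.

Things in the scene. Friction and masses are not known exactly. Their poses are not given: they have to be found in the camera images.
- riser: low wooden display riser fixed to the table: board 215 deep (x), 292 wide (y), 18 mm thick, with a row of tins on its rear part, an open front ledge, end cheeks (60 mm high above the board) and a slatted back (75 mm high). Origin: centre of the board's underside, on the table; x points from the ledge to the back, y along the row, z up; turned by up to 0.25 rad.
- riser_back (a point): foot of the slatted back: middle of its front face, at board level (riser x = +87.5 mm, y = 0, z = 18 mm); same axes as the riser. A tin fully home touches this face: its centre is 39 mm and its front end 78 mm before it. The cheeks' inner faces are 128 mm to either side: room for five tins and 16 mm over.
- riser_ledge (a point): middle of the free ledge, on its top (riser x = -50 mm, y = 0, z = 18 mm); same axes as the riser. The ledge is free from 57 mm before this point to about 55 mm behind it, where the row begins. Waxed wood and lacquered tin: low friction (about 0.2) among tins and riser; pushing a tin home takes under about 15 N.
- tin_a_center (a point): one of three look-alike closed tins standing loose on the table; any one may be the full one (0.46 to 0.64 kg; empties 0.10 to 0.15 kg). 78 long (own x), 48 wide (own y), 96 mm high, upright edges rounded to 16 mm radius, flat lid flush with the sides. Bare metal, paper band. This point: its centre, 48 mm above its foot; z up. A half turn makes no difference.
- tin_b_center (a point): one of three look-alike closed tins standing loose on the table; any one may be the full one (0.46 to 0.64 kg; empties 0.10 to 0.15 kg). 78 long (own x), 48 wide (own y), 96 mm high, upright edges rounded to 16 mm radius, flat lid flush with the sides. Bare metal, paper band. This point: its centre, 48 mm above its foot; z up. A half turn makes no difference.
- tin_c_center (a point): one of three look-alike closed tins standing loose on the table; any one may be the full one (0.46 to 0.64 kg; empties 0.10 to 0.15 kg). 78 long (own x), 48 wide (own y), 96 mm high, upright edges rounded to 16 mm radius, flat lid flush with the sides. Bare metal, paper band. This point: its centre, 48 mm above its foot; z up. A half turn makes no difference.
- row_1_center (a point): full tin (0.40 kg), same size and make as the loose ones, standing loose in the row, 48 mm end to the ledge; this point is its centre, 48 mm above the board; x along its length, about square to the row, y across. It is the leftmost (largest riser y), close beside row_2.
- row_2_center (a point): full tin (0.40 kg), same size and make as the loose ones, standing loose in the row, 48 mm end to the ledge; this point is its centre, 48 mm above the board; x along its length, about square to the row, y across. Left neighbour of the gap. The gap between row_2 and row_3 is 28 to 38 mm wide, the tin to go in 48 mm; both neighbours are loose and slide aside.
- row_3_center (a point): full tin (0.40 kg), same size and make as the loose ones, standing loose in the row, 48 mm end to the ledge; this point is its centre, 48 mm above the board; x along its length, about square to the row, y across. Right neighbour of the gap.
- row_4_center (a point): full tin (0.40 kg), same size and make as the loose ones, standing loose in the row, 48 mm end to the ledge; this point is its centre, 48 mm above the board; x along its length, about square to the row, y across. It is the rightmost, close beside row_3.
- pot: bystander: empty clay flower pot, 92 across the rim, 76 mm high; origin at the centre of its underside. Leave alone.
- pumpkin: bystander: small white ribbed pumpkin, 104 across, 80 mm high with stalk; origin at the centre of its underside. Leave alone.
- brush_cup: bystander: stoneware cup, 84 across, 100 mm high, with wooden brushes standing in it to 200 mm; origin at the centre of its underside. Leave alone.
- candle: bystander: amber glass candle jar with a metal lid, 70 across, 97 mm high; origin at the centre of its underside. Leave alone.
- round_tin: bystander: round tin, 78 across, 88 mm high; origin at the centre of its underside. Not one of the bath-salt tins. Leave alone.
- notebooks: bystander: pile of three spiral notebooks, 152 by 107 by 36 mm; origin at the centre of its underside. Leave alone.
There are look-alikes about, which are no part of the job. What is shaped like the part that bears tin_c_center but turquoise is not meant. Leave any purple look-alike of the part that bears tin_a_center alone.

How it is judged:
By the outcome, as a careful person would: the job done as asked, in the order asked, and still so for the second after the job is handed in, with the robot touching nothing.
It also fails if it takes over 72 s, if anything falls off the work surface, if the arm or the gripper's body presses on something with over 40 N, if the wrist force passes 120 N, or if a joint passes its speed limit or range.

### The arm

A 6-joint arm with a two-finger parallel gripper is mounted at the origin on the work surface. World frame = base frame: x ahead of the robot, y to its left, z up, the work surface at z = 0. Lengths are in m, angles in rad, forces in N, time in s.
With the tool pointing down it reaches from about 0.35 to 0.775 m from the base axis. Payload 5.5 kg.
Tool frame: the origin (TCP) lies midway between the tips of the shut fingers; the grasp point (between the pads) lies 19 mm behind it; z points along the fingers, y is the line along which they close (so a half turn about z gives the same grasp; the last joint's range is limited). The gripper opens to 85 mm and grips with 20 to 120 N. Pads are 22 mm wide; open, the fingers measure 114 mm over their backs; the gripper's body (76 mm by 85 mm) begins 54 mm behind the grasp point. The pads swing forward as they close: fully open they stand 13 mm farther back than shut.
Start: joints at [1.139, 0.313, 0.046, 1.304, 0, 1.431], TCP at [0.165, 0.551, 0.231] pointing down, gripper open.
Joint ranges: [-2.76, 2.76], [-0.86, 1.69], [-1.03, 1.26], [-2.2, 2.34], [-1.47, 1.5], [-3.14, 3.14]. Speed limits (rad/s): [2.57, 2.57, 3.14, 3.14, 3.14, 3.14].

### API

Orientations are given as a unit quaternion [w, x, y, z].
In Python, from workcell import env gives the robot as it stands. The module is installed in compiled form; this text tells all that it offers.
- The arm moves only by the tool servo_tool, never from a script. Its argument "increments" is a list of rows, each an object of numbers: "grip": the closure, from 0 (fully open) to 1 (shut); "x", "y", "z": the shift along the tool's x, y, z in mm; "roll": the turn about the tool's z in degrees. In form: [{"grip": .., "x": .., "y": .., "z": .., "roll": ..}, ...]. A call has 1 to 5 rows; each row shifts and turns the commanded pose from where the row before left it, along the tool's axes as they then stand; what a row does not reach is not made up. A row lasts 1/12 s, in which the tool goes at most 41.7 mm and 7.16 degrees, less where a joint would pass 70% of its speed; a pose out of reach is approached as far as the arm can. A call is refused whole if a number of a shift passes 41.7 or a number of a turn 7.16, either way. A call with a gripper value outside its range is refused whole. The fingers move at their own pace and stop on an object; "grip_force" is the grip in N (left out, the last holds). Time passes only in rows, so rows that do not move let the fingers close. It gives the time, the measured TCP pose, the force, the opening and the grip force at its end, in the units of the state.
- env.get_state(): the state, without advancing time (a new reading comes with each control period).
- env.read_camera(name): name is "side" or "top" or "wrist"; returns the picture (400x640x3 uint8, red, green, blue); there is no depth.
- env.get_calibration(name): a dict with "vertical_fov" (degrees; the focal length in pixels is half the picture's height over the tangent of half this angle, whatever the lens; pixels are square), "cx", "cy" (the principal point, pixels), "rvec" (rotation vector, rad) and "tvec" (3), from world to camera coordinates, as OpenCV has them; the wrist camera has in their place "tool_from_camera" (4x4, takes a point from camera to tool coordinates, whose origin is the TCP and whose axes are the flange's). Camera axes: x right, y down, z forward; pixel columns grow to the right and rows downward; lengths in m; the calibration is good to about 2 mm. A picture is of the moment at which its call begins: read the wrist's pose just before it. get_calibration takes no time and is no camera call.
- env.hand_in(): hands the job in; it is judged then, once.
The state is a dict: "clock": time; "joint_pos": joint angles; "qvel": joint speeds; "tau": joint torques, N m; "tcp_pos": TCP position; "orientation": TCP orientation; "wrist_force": force on the tool from outside, world axes, zero at the start; "ft_torque": the same for the moment, N m; "finger_gap": finger opening in m; "grip_force": force on a finger pad.
Only numpy, scipy, OpenCV 4.12 (cv2) and the standard library are available. Lean on these libraries where they do the work, as an engineer would, in place of code of your own. Each camera call takes 0.05 s, during which the arm holds its last target. There are 200 camera calls.

## Working session

There is one attempt and no reset: what is moved stays moved. The work goes in short steps, Python scripts to look and compute and a tool call to move; the robot and the scene stay as the last step left them, time stands still between calls to the robot, and variables do not carry over. Pictures are saved under pics/ and viewed, at most 10 in all, crops included, and the job is handed in when it is done.

Besides the shell and the picture viewer there is one more tool, called after ">>>" as name(argument=value, ...) on one line, values as JSON. servo_tool: Moves the arm, as the interface text tells. Its arguments: {"type":"object","properties":{"increments":{"type":"array"},"grip_force":{"type":"number"}},"required":["increments"]}

```bash
mkdir -p pics; cat > h.py <<'E'
import numpy as np, cv2
from workcell import env
from scipy.spatial.transform import Rotation as R
def cam(n):
    c=env.get_calibration(n); f=200/np.tan(np.radians(c['vertical_fov'])/2)
    K=np.array([[f,0,c['cx']],[0,f,c['cy']],[0,0,1.]])
    if 'rvec' in c:
        Rm=cv2.Rodrigues(np.array(c['rvec'],float))[0]; t=np.array(c['tvec'],float).ravel()
        return K,Rm,t
    s=env.get_state(); q=s['orientation']; T=np.eye(4); T[:3,:3]=R.from_quat([q[1],q[2],q[3],q[0]]).as_matrix(); T[:3,3]=s['tcp_pos']
    M=np.linalg.inv(T@np.array(c['tool_from_camera'])); return K,M[:3,:3],M[:3,3]
def toplane(C,uv,z):
    K,Rm,t=C; uv=np.atleast_2d(uv).astype(float)
    d=(np.linalg.inv(K)@np.c_[uv,np.ones(len(uv))].T).T@Rm; o=-Rm.T@t
    return o+d*((z-o[2])/d[:,2])[:,None]
def proj(C,P):
    K,Rm,t=C; p=(K@(Rm@np.atleast_2d(P).T+t[:,None])).T; return p[:,:2]/p[:,2:]
def snap(n,name):
    C=cam(n); im=env.read_camera(n); cv2.imwrite(f'pics/{name}.png',im[:,:,::-1]); return C,im
E
python3 - <<'E'
from h import *
for n in('top','side','wrist'):
    C,im=snap(n,n+'0'); print(n,C[0][0,0],C[0][:2,2],-C[1].T@C[2],C[1][2]); print(env.get_calibration(n))
print(env.get_state())
E
```

```text
top 421.4022358337014 [316.50432969 195.84011486] [0.38366298 0.00242705 1.46518506] [ 0.09637857 -0.00485697 -0.9953329 ]
{'vertical_fov': 50.778586444782206, 'cx': 316.50432968627064, 'cy': 195.84011485686918, 'rvec': array([ 2.1991974 , -2.15005956,  0.11145923]), 'tvec': array([-0.01641638,  0.52285249,  1.42138179])}
side 369.01760069942384 [321.37699945 194.65329041] [0.45698587 0.88248069 0.63503912] [ 0.06513475 -0.8443884  -0.53175717]
{'vertical_fov': 56.913575769282446, 'cx': 321.376999448073, 'cy': 194.65329041310858, 'rvec': array([ 0.14045492, -2.72436373,  1.50779097]), 'tvec': array([0.52101944, 0.10222355, 1.05307741])}
wrist 352.055962080452 [324.99810475 198.30170798] [0.08672485 0.57555291 0.37301026] [ 0.30956053 -0.09369718 -0.94625214]
{'vertical_fov': 59.20107738593108, 'cx': 324.99810474599076, 'cy': 198.30170798162828, 'tool_from_camera': array([[ 4.33278624e-05, -9.46187643e-01, -3.23618514e-01,
         8.24967262e-02],
       [ 9.99999598e-01, -2.48849270e-04,  8.61464770e-04,
         1.38552563e-03],
       [-8.95639551e-04, -3.23618421e-01,  9.46187252e-01,
        -1.42506770e-01],
       [ 0.00000000e+00,  0.00000000e+00,  0.00000000e+00,
         1.00000000e+00]])}
{'clock': 0.15, 'joint_pos': array([1.13938524e+00, 3.13841268e-01, 4.52124165e-02, 1.30361538e+00,
       5.55601382e-05, 1.43119270e+00]), 'qvel': array([ 0.00016775, -0.00179704,  0.00306115,  0.00115632, -0.00130533,
        0.00126216]), 'tau': array([ 1.37525596e-03, -4.81066239e+01,  2.98814875e+01,  1.38843406e-02,
       -8.37181324e-05,  1.64646929e-05]), 'tcp_pos': array([0.16524416, 0.55032632, 0.23059486]), 'orientation': array([-2.30552750e-04,  1.45386598e-01,  9.89374657e-01, -6.86822539e-04]), 'wrist_force': array([-0.00532405, -0.13920896, -0.31890265]), 'ft_torque': array([ 0.02295111, -0.01510349, -0.0557366 ]), 'grip_force': 0.0, 'finger_gap': 0.08539457952572424}
```

View pics/top0.png

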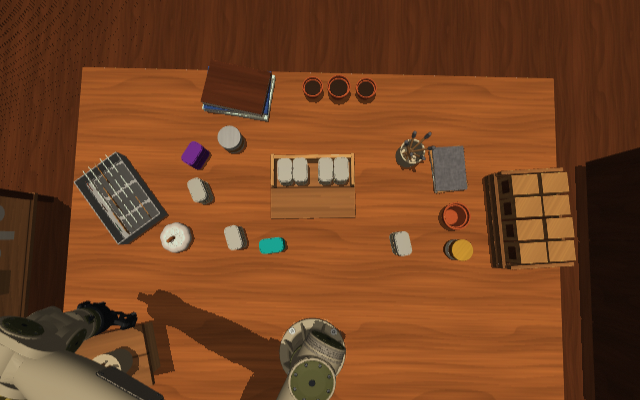

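View pics/side0.png

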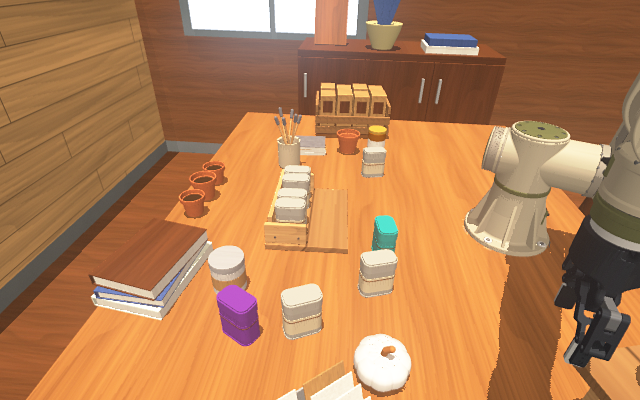

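The top view shows grey tins at about (199,190), (235,237) and (402,243). The riser is at (313,187) with its gap near (313,172), and the purple and turquoise ones are decoys. Next I measure them.

```bash
cat > m.py <<'E'
from h import *
im=cv2.imread('pics/top0.png'); C=cam('top')
hsv=cv2.cvtColor(im,cv2.COLOR_BGR2HSV)
for (u,v) in [(199,190),(235,237),(402,243),(284,170),(300,170),(325,170),(341,170)]:
    print((u,v),hsv[v-8:v+9:4,u].tolist())
m=((hsv[...,1]<60)&(hsv[...,2]>120)).astype(np.uint8)
n,lab,st,ce=cv2.connectedComponentsWithStats(m)
for i in range(1,n):
    if st[i,4]>80:
        pts=np.argwhere(lab==i)[:,::-1]
        w=toplane(C,pts,0.096); r=cv2.minAreaRect((w[:,:2]*1000).astype(np.float32))
        print(st[i],ce[i].round(1),np.round(r[0],1),np.round(r[1],1),round(r[2],1))
# riser ledge: light wood
crop=im[140:260,170:430]; cv2.imwrite('pics/crop1.png',cv2.resize(crop,None,fx=3,fy=3,interpolation=cv2.INTER_CUBIC))
E
python3 m.py
```

```text
(199, 190) [[22, 48, 179], [21, 48, 179], [21, 51, 181], [20, 51, 181], [21, 50, 180]]
(235, 237) [[21, 45, 185], [21, 48, 186], [21, 49, 187], [21, 49, 187], [20, 47, 186]]
(402, 243) [[21, 49, 178], [20, 47, 178], [21, 47, 178], [20, 48, 179], [20, 49, 178]]
(284, 170) [[22, 50, 184], [21, 49, 184], [21, 48, 185], [22, 47, 185], [21, 49, 186]]
(300, 170) [[21, 49, 184], [21, 49, 184], [21, 48, 185], [21, 47, 185], [22, 49, 186]]
(325, 170) [[21, 49, 184], [21, 49, 183], [21, 47, 184], [21, 48, 185], [21, 48, 185]]
(341, 170) [[21, 50, 182], [21, 49, 182], [21, 46, 182], [21, 49, 183], [21, 49, 184]]
[218 126  22  22 388] [228.6 136.6] [706.6 290.9] [71.  69.3] 2.3
[278 158  30  24 617] [292.1 169.7] [601.2  76.5] [76.3 95.1] 1.8
[318 158  15  23 313] [325.3 169.1] [605.5 -30.2] [73.2 46. ] 1.1
[334 158  15  23 305] [340.7 168.7] [606.8 -82.7] [73.1 46.1] 1.3
[ 83 171  48  68 346] [106.4 206.7] [478.  678.1] [263.4  35.8] 38.5
[109 175  33  27 163] [123.2 187.2] [532.8 627.5] [74.7 95.2] 35.3
[188 179  18  23 295] [196.5 189.7] [527.4 387. ] [73.8 45.6] 24.3
[118 200  25  27 149] [129.8 213. ] [447.1 597.4] [72.4 79.7] 38.2
[160 223  30  29 608] [175.2 237. ] [371.7 449.6] [89.1 90.6] 19.1
[224 226  18  23 310] [232.9 237.3] [375.  262.3] [74.4 45.8] 18.4
[395 232  17  23 308] [402.6 243.1] [ 369.6 -286. ] [74.5 45.9] 11.5
```

View pics/crop1.png

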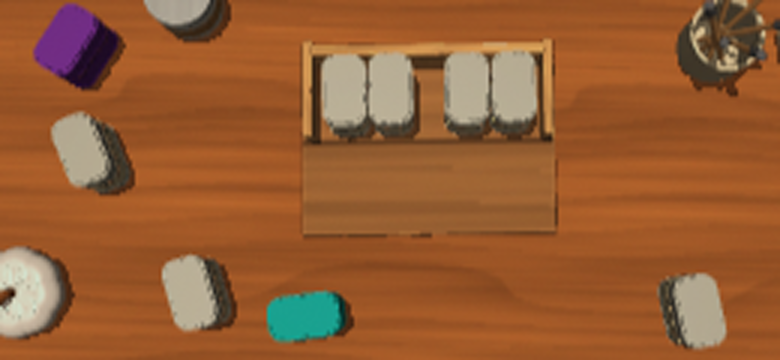

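```bash
cat >> h.py <<'E'
def go(x,y,z,yaw,label=''):
    """yaw deg of gripped tin's long axis; prints roll, then shifts in tool axes after the roll"""
    s=env.get_state(); q=s['orientation']; T=R.from_quat([q[1],q[2],q[3],q[0]]).as_matrix()
    h=np.degrees(np.arctan2(T[1,1],T[0,1]))-90
    roll=-((yaw-h+90)%180-90)
    a=np.radians(h-roll+90); ty=np.array([np.cos(a),np.sin(a)]); tx=np.array([-np.sin(a),np.cos(a)])*-1 
    tx=-np.array([np.sin(a),-np.cos(a)])
    d=np.array([x,y])-s['tcp_pos'][:2]
    print(label,'tcp',(s['tcp_pos']*1000).round(1),'yaw',round(h,2),'tiltz',T[:,2].round(4),'| roll',round(roll,2),'x',round(1000*d@tx,1),'y',round(1000*d@ty,1),'z',round(1000*(s['tcp_pos'][2]-z),1),'F',s['wrist_force'].round(2),'t',round(s['clock'],2),'gap',round(s['finger_gap']*1000,1))
def topw(pts,z): return toplane(cam('top'),pts,z)
E
python3 - <<'E'
from h import *
im=cv2.imread('pics/top0.png'); C=cam('top'); hsv=cv2.cvtColor(im,cv2.COLOR_BGR2HSV)
m=((hsv[...,1]<60)&(hsv[...,2]>120)).astype(np.uint8)
for a,b in((278,292.5),(292.5,310),(316,333),(333.5,352)):
    pts=np.argwhere(m[150:190]>0)[:,::-1]+[0,150]; pts=pts[(pts[:,0]>=a)&(pts[:,0]<b)]
    w=toplane(C,pts,0.114); r=cv2.minAreaRect((w[:,:2]*1000).astype(np.float32)); print(np.round(r[0],1),np.round(r[1],1),round(r[2],1), w[:,:2].mean(0).round(4))
print(toplane(C,[(271,218.3),(355.3,217.7)],.018).round(4))
print(toplane(C,[(271.3,154.8),(353.3,153.8)],.093).round(4))
go(.527,.387,.045,24.3)
E
```

```text
[596.3  99.7] [72.2 45.3] 1.8 [0.5969 0.1016]
[599.1  51.2] [75.3 45.3] 1.6 [0.5988 0.0522]
[602.6 -29.7] [72.2 45.4] 1.1 [ 0.6023 -0.0306]
[603.8 -81.5] [72.1 45.5] 1.3 [ 0.6048 -0.0807]
[[ 0.4428  0.1497  0.018 ]
 [ 0.4514 -0.1396  0.018 ]]
[[ 0.6491  0.1479  0.093 ]
 [ 0.6589 -0.1228  0.093 ]]
 tcp [165.2 550.3 230.6] yaw -16.72 tiltz [-7.0e-04 -1.3e-03 -1.0e+00] | roll -41.02 x -262.5 y -297.7 z 185.6 F [-0.01 -0.14 -0.32] t 0.15 gap 85.4
```

>>> servo_tool(increments=[{"roll": -6.84, "z": 15}, {"roll": -6.84, "z": 15}, {"roll": -6.84, "z": 15}, {"roll": -6.84, "z": 15}, {"roll": -6.84, "z": 15}], grip_force=45)

```text
invalid input at $.increments[0]: expected keys grip, x, y, z, roll
```

>>> servo_tool(increments=[{"roll": -6.84}, {"x": -24, "y": -27.5}, {"x": -24, "y": -27.5}, {"x": -24, "y": -27.5}, {"x": -24, "y": -27.5}])

```text
invalid input at $.increments[0]: expected keys grip, x, y, z, roll
```

>>> servo_tool(increments=[{"x": -24, "y": -27.5}, {"x": -24, "y": -27.5}, {"x": -24, "y": -27.5}, {"x": -24, "y": -27.5}, {"x": -24, "y": -27.5}])

```text
invalid input at $.increments[0]: expected keys grip, x, y, z, roll
```

>>> servo_tool(increments=[{"x": -15, "y": -17}, {"x": -7.5, "y": -6}, {}, {}])

```text
invalid input at $.increments[0]: expected keys grip, x, y, z, roll
```

```bash
python3 - <<'E'
from h import *
C,im=snap('wrist','w1'); go(.527,.387,.045,24.3)
hsv=cv2.cvtColor(im,cv2.COLOR_RGB2HSV); m=((hsv[...,1]<75)&(hsv[...,2]>120)).astype(np.uint8)
c=proj(C,[(.527,.387,.096)]); print(c)
n,lab,st,ce=cv2.connectedComponentsWithStats(m)
for i in range(1,n):
    if st[i,4]>800:
        w=toplane(C,np.argwhere(lab==i)[:,::-1],0.096); r=cv2.minAreaRect((w[:,:2]*1000).astype(np.float32))
        print(st[i],np.round(r[0],1),np.round(r[1],1),round(r[2],1))
E
```

```text
tcp [165.3 550.4 230.8] yaw -16.72 tiltz [-4.e-04 -9.e-04 -1.e+00] | roll -41.02 x -262.4 y -297.8 z 185.8 F [-0.32 -0.53 -1.14] t 0.2 gap 85.7
[[279.47387494 503.45558659]]
[ 270  310   84   77 4761] [322.3 490.6] [81.7 88.5] 59.3
[ 390  343   52   57 1159] [382.5 589. ] [30.9 74.9] 43.1
```

View pics/w1.png

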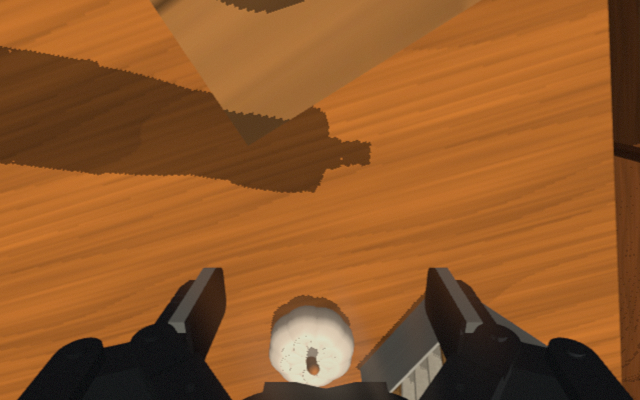

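All the keys are required, so nothing moved. The view shows the pumpkin at (312,345) between the fingers. I'll resend with full rows.

>>> servo_tool(increments=[{"grip": 0, "x": 0, "y": 0, "roll": -6.84, "z": 15}, {"grip": 0, "x": 0, "y": 0, "roll": -6.84, "z": 15}, {"grip": 0, "x": 0, "y": 0, "roll": -6.84, "z": 15}, {"grip": 0, "x": 0, "y": 0, "roll": -6.84, "z": 15}, {"grip": 0, "x": 0, "y": 0, "roll": -6.84, "z": 15}], grip_force=45)

```text
clock: 0.62
tcp_pos: [0.1654, 0.5505, 0.1554]
orientation: [-0.0, -0.155, 0.988, -0.0]
wrist_force: [0.7, 0.4, -0.2]
finger_gap: 0.0853
grip_force: 0.0
```

>>> servo_tool(increments=[{"grip": 0, "x": 0, "y": 0, "z": 0, "roll": -6.84}, {"grip": 0, "x": -24, "y": -27.5, "z": 0, "roll": 0}, {"grip": 0, "x": -24, "y": -27.5, "z": 0, "roll": 0}, {"grip": 0, "x": -24, "y": -27.5, "z": 0, "roll": 0}, {"grip": 0, "x": -24, "y": -27.5, "z": 0, "roll": 0}])

```text
clock: 1.03
tcp_pos: [0.2991, 0.4893, 0.1561]
orientation: [-0.0, -0.211, 0.977, -0.0]
wrist_force: [0.4, 0.9, 0.5]
finger_gap: 0.0853
grip_force: 0.0
```

>>> servo_tool(increments=[{"grip": 0, "x": -24, "y": -27.5, "z": 0, "roll": 0}, {"grip": 0, "x": -24, "y": -27.5, "z": 0, "roll": 0}, {"grip": 0, "x": -24, "y": -27.5, "z": 0, "roll": 0}, {"grip": 0, "x": -24, "y": -27.5, "z": 0, "roll": 0}, {"grip": 0, "x": -24, "y": -27.5, "z": 0, "roll": 0}])

```text
clock: 1.45
tcp_pos: [0.4656, 0.4131, 0.1561]
orientation: [-0.0, -0.211, 0.978, 0.0]
wrist_force: [-0.6, 0.7, 0.3]
finger_gap: 0.0857
grip_force: 0.0
```

>>> servo_tool(increments=[{"grip": 0, "x": -24, "y": -27.5, "z": 0, "roll": 0}, {"grip": 0, "x": -15, "y": -17, "z": 0, "roll": 0}, {"grip": 0, "x": -7.5, "y": -6, "z": 0, "roll": 0}, {"grip": 0, "x": 0, "y": 0, "z": 0, "roll": 0}, {"grip": 0, "x": 0, "y": 0, "z": 0, "roll": 0}])

```text
clock: 1.87
tcp_pos: [0.5268, 0.3873, 0.1558]
orientation: [-0.001, -0.21, 0.978, 0.0]
wrist_force: [-0.7, -0.6, 0.3]
finger_gap: 0.0854
grip_force: 0.0
```

```bash
cat > w.py <<'E'
import sys
from h import *
name,x,y,z,yaw,lid=sys.argv[1],*map(float,sys.argv[2:7])
C,im=snap('wrist',name); go(x,y,z,yaw)
hsv=cv2.cvtColor(im,cv2.COLOR_RGB2HSV); m=((hsv[...,1]<75)&(hsv[...,2]>120)).astype(np.uint8)
print(proj(C,[(x,y,lid)]))
n,lab,st,ce=cv2.connectedComponentsWithStats(m)
for i in range(1,n):
    if st[i,4]>800:
        w=toplane(C,np.argwhere(lab==i)[:,::-1],lid); r=cv2.minAreaRect((w[:,:2]*1000).astype(np.float32))
        print(st[i],np.round(r[0],1),np.round(r[1],1),round(r[2],1))
E
python3 w.py w2 .527 .387 .045 24.3 .096
```

```text
tcp [526.1 387.7 156. ] yaw 24.36 tiltz [-1.4e-03 -1.0e-04 -1.0e+00] | roll 0.06 x -0.5 y -1.0 z 111.0 F [-0.01  0.34  0.59] t 1.92 gap 85.4
[[323.43149046 217.5906071 ]]
[  455     0   154   118 13375] [399.8 449.5] [58.4 78.5] 24.3
[ 541  159   99  180 1552] [481.1 554.7] [118.7  57. ] 38.4
[ 290  235   74   44 2038] [552.7 402.9] [27.6 48.4] 35.9
```

View pics/w2.png

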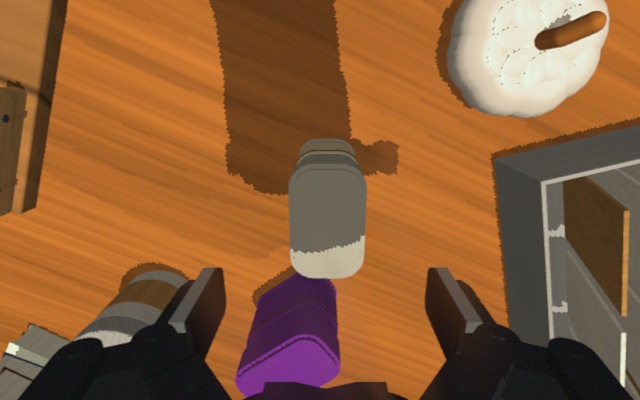

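The lid spans (289–366, 160–278) and lies centred between the fingers, half in shadow. The purple decoy is clear. I go down, grip and lift.

>>> servo_tool(increments=[{"grip": 0, "x": 0, "y": 1, "z": 28, "roll": 0}, {"grip": 0, "x": 0, "y": 0, "z": 28, "roll": 0}, {"grip": 0, "x": 0, "y": 0, "z": 28, "roll": 0}, {"grip": 0, "x": 0, "y": 0, "z": 20, "roll": 0}, {"grip": 0, "x": 0, "y": 0, "z": 7, "roll": 0}])

```text
clock: 2.33
tcp_pos: [0.5227, 0.3882, 0.0418]
orientation: [-0.003, -0.212, 0.977, -0.001]
wrist_force: [-0.4, -1.3, 0.4]
finger_gap: 0.0854
grip_force: 0.0
```

>>> servo_tool(increments=[{"grip": 1, "x": 0, "y": 0, "z": 0, "roll": 0}, {"grip": 1, "x": 0, "y": 0, "z": 0, "roll": 0}, {"grip": 1, "x": 0, "y": 0, "z": 0, "roll": 0}, {"grip": 1, "x": 0, "y": 0, "z": 0, "roll": 0}, {"grip": 1, "x": 0, "y": 0, "z": 0, "roll": 0}])

```text
clock: 2.75
tcp_pos: [0.5281, 0.3892, 0.0475]
orientation: [0.002, -0.211, 0.978, 0.001]
wrist_force: [-0.6, 1.3, 4.6]
finger_gap: 0.0478
grip_force: 47.3
```

>>> servo_tool(increments=[{"grip": 1, "x": 0, "y": 0, "z": 0, "roll": 0}, {"grip": 1, "x": 0, "y": 0, "z": 0, "roll": 0}, {"grip": 1, "x": 0, "y": 0, "z": -5, "roll": 0}, {"grip": 1, "x": 0, "y": 0, "z": -10, "roll": 0}, {"grip": 1, "x": 0, "y": 0, "z": -10, "roll": 0}])

```text
clock: 3.17
tcp_pos: [0.5265, 0.3878, 0.0707]
orientation: [-0.001, -0.211, 0.978, -0.0]
wrist_force: [0.5, -0.5, -2.0]
finger_gap: 0.0474
grip_force: 46.8
```

>>> servo_tool(increments=[{"grip": 1, "x": 0, "y": 0, "z": 0, "roll": 0}, {"grip": 1, "x": 0, "y": 0, "z": 0, "roll": 0}, {"grip": 1, "x": 0, "y": 0, "z": 0, "roll": 0}, {"grip": 1, "x": 0, "y": 0, "z": 0, "roll": 0}, {"grip": 1, "x": 0, "y": 0, "z": 0, "roll": 0}])

```text
clock: 3.58
tcp_pos: [0.5266, 0.388, 0.0697]
orientation: [-0.001, -0.211, 0.978, -0.0]
wrist_force: [0.4, 0.4, -1.3]
finger_gap: 0.0475
grip_force: 46.8
```

Fz is about -1.3 N, so this tin is empty. I set it back and go to the next.

>>> servo_tool(increments=[{"grip": 1, "x": 0, "y": 0, "z": 15, "roll": 0}, {"grip": 1, "x": 0, "y": 0, "z": 7, "roll": 0}, {"grip": 1, "x": 0, "y": 0, "z": 2.5, "roll": 0}, {"grip": 1, "x": 0, "y": 0, "z": 0, "roll": 0}, {"grip": 0, "x": 0, "y": 0, "z": 0, "roll": 0}])

```text
clock: 4.0
tcp_pos: [0.5268, 0.3881, 0.0461]
orientation: [-0.0, -0.211, 0.978, -0.0]
wrist_force: [0.7, 0.1, 0.2]
finger_gap: 0.0581
grip_force: 0.0
```

>>> servo_tool(increments=[{"grip": 0, "x": 0, "y": 0, "z": 0, "roll": 0}, {"grip": 0, "x": 0, "y": 0, "z": 0, "roll": 0}, {"grip": 0, "x": 0, "y": 0, "z": 0, "roll": 0}, {"grip": 0, "x": 0, "y": 0, "z": 0, "roll": 0}, {"grip": 0, "x": 0, "y": 0, "z": -20, "roll": 0}])

```text
clock: 4.42
tcp_pos: [0.5244, 0.3867, 0.0617]
orientation: [-0.004, -0.211, 0.978, -0.001]
wrist_force: [-1.1, 0.3, 0.3]
finger_gap: 0.0853
grip_force: 0.0
```

>>> servo_tool(increments=[{"grip": 0, "x": 0, "y": 0, "z": -30, "roll": 0}, {"grip": 0, "x": 0, "y": 0, "z": -35, "roll": 0}, {"grip": 0, "x": 0, "y": 0, "z": -25, "roll": 6}, {"grip": 0, "x": 36.7, "y": -14.4, "z": 0, "roll": 0}, {"grip": 0, "x": 36.7, "y": -14.4, "z": 0, "roll": 0}])

```text
clock: 4.83
tcp_pos: [0.4694, 0.3393, 0.1581]
orientation: [0.004, -0.159, 0.987, 0.001]
wrist_force: [0.1, -1.8, -0.2]
finger_gap: 0.085
grip_force: 0.0
```

>>> servo_tool(increments=[{"grip": 0, "x": 36.7, "y": -14.4, "z": 0, "roll": 0}, {"grip": 0, "x": 36.7, "y": -14.4, "z": 0, "roll": 0}, {"grip": 0, "x": 36.7, "y": -14.4, "z": 0, "roll": 0}, {"grip": 0, "x": 0, "y": 0, "z": 0, "roll": 0}, {"grip": 0, "x": 0, "y": 0, "z": 0, "roll": 0}])

```text
clock: 5.25
tcp_pos: [0.3731, 0.2609, 0.1557]
orientation: [-0.001, -0.159, 0.987, -0.0]
wrist_force: [0.7, -0.5, 0.8]
finger_gap: 0.0857
grip_force: 0.0
```

```bash
sed -i 's/m=((hsv.*$/m=((hsv[...,1]<75)\&(hsv[...,2]>85)).astype(np.uint8)/' w.py; python3 w.py w3 .375 .2625 .045 18.4 .096
```

```text
tcp [375.4 262.  156.3] yaw 18.29 tiltz [ 1.4e-03  8.0e-04 -1.0e+00] | roll -0.11 x 0.2 y 0.6 z 111.3 F [ 0.27 -0.63  0.37] t 5.3 gap 85.6
[[325.27893944 221.16947951]]
[ 291  165   77  115 8075] [376.8 265.7] [76.9 46.7] 18.5
[  494   204   134   114 11090] [355.2 416.3] [90.7 76.1] 64.5
```

>>> servo_tool(increments=[{"grip": 0, "x": 0, "y": 2, "z": 28, "roll": 0}, {"grip": 0, "x": 0, "y": 0, "z": 28, "roll": 0}, {"grip": 0, "x": 0, "y": 0, "z": 28, "roll": 0}, {"grip": 0, "x": 0, "y": 0, "z": 20, "roll": 0}, {"grip": 0, "x": 0, "y": 0, "z": 7, "roll": 0}])

```text
clock: 5.72
tcp_pos: [0.3746, 0.2642, 0.0421]
orientation: [-0.001, -0.159, 0.987, -0.0]
wrist_force: [-0.0, -0.1, -0.7]
finger_gap: 0.0855
grip_force: 0.0
```

>>> servo_tool(increments=[{"grip": 1, "x": 0, "y": 0, "z": 0, "roll": 0}, {"grip": 1, "x": 0, "y": 0, "z": 0, "roll": 0}, {"grip": 1, "x": 0, "y": 0, "z": 0, "roll": 0}, {"grip": 1, "x": 0, "y": 0, "z": 0, "roll": 0}, {"grip": 1, "x": 0, "y": 0, "z": 0, "roll": 0}])

```text
clock: 6.13
tcp_pos: [0.3763, 0.2648, 0.0463]
orientation: [0.002, -0.159, 0.987, 0.001]
wrist_force: [-0.0, 0.8, 2.0]
finger_gap: 0.0476
grip_force: 46.7
```

>>> servo_tool(increments=[{"grip": 1, "x": 0, "y": 0, "z": 0, "roll": 0}, {"grip": 1, "x": 0, "y": 0, "z": 0, "roll": 0}, {"grip": 1, "x": 0, "y": 0, "z": -5, "roll": 0}, {"grip": 1, "x": 0, "y": 0, "z": -10, "roll": 0}, {"grip": 1, "x": 0, "y": 0, "z": -10, "roll": 0}])

```text
clock: 6.55
tcp_pos: [0.3737, 0.2636, 0.0698]
orientation: [-0.001, -0.159, 0.987, -0.0]
wrist_force: [0.5, 0.8, -1.9]
finger_gap: 0.0476
grip_force: 46.4
```

>>> servo_tool(increments=[{"grip": 1, "x": 0, "y": 0, "z": 0, "roll": 0}, {"grip": 1, "x": 0, "y": 0, "z": 0, "roll": 0}, {"grip": 1, "x": 0, "y": 0, "z": 0, "roll": 0}, {"grip": 1, "x": 0, "y": 0, "z": 0, "roll": 0}, {"grip": 1, "x": 0, "y": 0, "z": 0, "roll": 0}])

```text
clock: 6.97
tcp_pos: [0.3742, 0.2638, 0.0692]
orientation: [-0.001, -0.159, 0.987, -0.0]
wrist_force: [0.2, 0.4, -1.3]
finger_gap: 0.0475
grip_force: 46.4
```

Empty again, at -1.3 N. I set it down and move to the third.

>>> servo_tool(increments=[{"grip": 1, "x": 0, "y": 0, "z": 15, "roll": 0}, {"grip": 1, "x": 0, "y": 0, "z": 7, "roll": 0}, {"grip": 1, "x": 0, "y": 0, "z": 2.5, "roll": 0}, {"grip": 1, "x": 0, "y": 0, "z": 0, "roll": 0}, {"grip": 0, "x": 0, "y": 0, "z": 0, "roll": 0}])

```text
clock: 7.38
tcp_pos: [0.3745, 0.264, 0.0454]
orientation: [-0.0, -0.159, 0.987, -0.0]
wrist_force: [-0.7, -0.1, 0.5]
finger_gap: 0.0583
grip_force: 0.0
```

>>> servo_tool(increments=[{"grip": 0, "x": 0, "y": 0, "z": 0, "roll": 0}, {"grip": 0, "x": 0, "y": 0, "z": 0, "roll": 0}, {"grip": 0, "x": 0, "y": 0, "z": 0, "roll": 0}, {"grip": 0, "x": 0, "y": 0, "z": 0, "roll": 0}, {"grip": 0, "x": 0, "y": 0, "z": -20, "roll": 0}])

```text
clock: 7.8
tcp_pos: [0.3723, 0.2629, 0.0626]
orientation: [-0.003, -0.159, 0.987, -0.001]
wrist_force: [0.7, 0.3, -0.4]
finger_gap: 0.0854
grip_force: 0.0
```

>>> servo_tool(increments=[{"grip": 0, "x": 0, "y": 0, "z": -30, "roll": 0}, {"grip": 0, "x": 0, "y": 0, "z": -35, "roll": 0}, {"grip": 0, "x": 0, "y": 0, "z": -25, "roll": 6.8}, {"grip": 0, "x": -0.3, "y": -38.6, "z": 0, "roll": 0}, {"grip": 0, "x": -0.3, "y": -38.6, "z": 0, "roll": 0}])

```text
clock: 8.22
tcp_pos: [0.3922, 0.1896, 0.1573]
orientation: [0.002, -0.103, 0.995, 0.0]
wrist_force: [0.6, -1.0, 0.3]
finger_gap: 0.085
grip_force: 0.0
```

>>> servo_tool(increments=[{"grip": 0, "x": -0.3, "y": -38.6, "z": 0, "roll": 0}, {"grip": 0, "x": -0.3, "y": -38.6, "z": 0, "roll": 0}, {"grip": 0, "x": -0.3, "y": -38.6, "z": 0, "roll": 0}, {"grip": 0, "x": -0.3, "y": -38.6, "z": 0, "roll": 0}, {"grip": 0, "x": -0.3, "y": -38.6, "z": 0, "roll": 0}])

```text
clock: 8.63
tcp_pos: [0.4308, -0.0021, 0.1554]
orientation: [0.0, -0.1, 0.995, 0.0]
wrist_force: [1.1, -0.9, 0.4]
finger_gap: 0.0853
grip_force: 0.0
```

>>> servo_tool(increments=[{"grip": 0, "x": 14.5, "y": -33.5, "z": 0, "roll": 0}, {"grip": 0, "x": 14.5, "y": -33.5, "z": 0, "roll": 0}, {"grip": 0, "x": 14.5, "y": -33.5, "z": 0, "roll": 0}, {"grip": 0, "x": 14.5, "y": -33.5, "z": 0, "roll": 0}, {"grip": 0, "x": 14.5, "y": -33.5, "z": 0, "roll": 0}])

```text
clock: 9.05
tcp_pos: [0.3925, -0.1805, 0.1553]
orientation: [0.0, -0.1, 0.995, 0.0]
wrist_force: [1.2, 1.0, 0.4]
finger_gap: 0.0854
grip_force: 0.0
```

>>> servo_tool(increments=[{"grip": 0, "x": 14.5, "y": -33.5, "z": 0, "roll": 0}, {"grip": 0, "x": 14.5, "y": -33.5, "z": 0, "roll": 0}, {"grip": 0, "x": 14.5, "y": -33.5, "z": 0, "roll": 0}, {"grip": 0, "x": 0, "y": 0, "z": 0, "roll": 0}, {"grip": 0, "x": 0, "y": 0, "z": 0, "roll": 0}])

```text
clock: 9.47
tcp_pos: [0.3701, -0.2877, 0.155]
orientation: [-0.0, -0.098, 0.995, 0.0]
wrist_force: [0.0, -0.2, 0.0]
finger_gap: 0.0857
grip_force: 0.0
```

```bash
python3 w.py w4 .370 -.286 .045 11.5 .096
```

```text
tcp [ 370.1 -286.2  154.8] yaw 11.41 tiltz [-6.0e-04  1.3e-03 -1.0e+00] | roll -0.09 x 0.1 y 0.2 z 109.8 F [-0.19  1.37 -0.15] t 9.52 gap 85.1
[[326.14137403 218.56622838]]
[  48   71   85  100 2626] [ 336.  -423.4] [55.1 37.3] 17.6
[ 288  156   78  118 8331] [ 369.4 -285.3] [78.  46.5] 13.2
[ 37 331  94  36 930] [ 493.6 -439.6] [26.1 72.2] 29.7
```

>>> servo_tool(increments=[{"grip": 0, "x": 0, "y": 0.5, "z": 28, "roll": -0.8}, {"grip": 0, "x": 0, "y": 0, "z": 28, "roll": 0}, {"grip": 0, "x": 0, "y": 0, "z": 28, "roll": 0}, {"grip": 0, "x": 0, "y": 0, "z": 20, "roll": 0}, {"grip": 0, "x": 0, "y": 0, "z": 6, "roll": 0}], grip_force=55)

```text
clock: 9.93
tcp_pos: [0.369, -0.2818, 0.0423]
orientation: [-0.002, -0.108, 0.994, 0.003]
wrist_force: [0.5, 1.8, 0.0]
finger_gap: 0.0855
grip_force: 0.0
```

>>> servo_tool(increments=[{"grip": 1, "x": 0, "y": 0, "z": 0, "roll": 0}, {"grip": 1, "x": 0, "y": 0, "z": 0, "roll": 0}, {"grip": 1, "x": 0, "y": 0, "z": 0, "roll": 0}, {"grip": 1, "x": 0, "y": 0, "z": 0, "roll": 0}, {"grip": 1, "x": 0, "y": 0, "z": 0, "roll": 0}])

```text
clock: 10.35
tcp_pos: [0.3717, -0.2861, 0.0468]
orientation: [0.001, -0.108, 0.994, -0.001]
wrist_force: [1.6, 2.7, 7.0]
finger_gap: 0.0474
grip_force: 58.2
```

>>> servo_tool(increments=[{"grip": 1, "x": 0, "y": 0, "z": 0, "roll": 0}, {"grip": 1, "x": 0, "y": 0, "z": 0, "roll": 0}, {"grip": 1, "x": 0, "y": 0, "z": -5, "roll": 0}, {"grip": 1, "x": 0, "y": 0, "z": -10, "roll": 0}, {"grip": 1, "x": 0, "y": 0, "z": -10, "roll": 0}])

```text
clock: 10.77
tcp_pos: [0.3695, -0.2847, 0.07]
orientation: [-0.001, -0.107, 0.994, 0.001]
wrist_force: [0.9, -0.8, -6.1]
finger_gap: 0.0471
grip_force: 57.8
```

>>> servo_tool(increments=[{"grip": 1, "x": 0, "y": 0, "z": 0, "roll": 0}, {"grip": 1, "x": 0, "y": 0, "z": 0, "roll": 0}, {"grip": 1, "x": 0, "y": 0, "z": 0, "roll": 0}, {"grip": 1, "x": 0, "y": 0, "z": 0, "roll": 0}, {"grip": 1, "x": 0, "y": 0, "z": 0, "roll": 0}])

```text
clock: 11.18
tcp_pos: [0.3701, -0.2851, 0.0695]
orientation: [-0.0, -0.107, 0.994, 0.001]
wrist_force: [-0.0, -0.1, -5.8]
finger_gap: 0.0478
grip_force: 58.1
```

Third tin reads -5.8 N: it is the full one. I carry it over the ledge.

>>> servo_tool(increments=[{"grip": 1, "x": 0, "y": 0, "z": -30, "roll": 0}, {"grip": 1, "x": 0, "y": 0, "z": -35, "roll": 5.2}, {"grip": 1, "x": 0, "y": 0, "z": -10, "roll": 5.3}, {"grip": 1, "x": -10, "y": 20, "z": 0, "roll": 0}, {"grip": 1, "x": -16, "y": 32, "z": 0, "roll": 0}])

```text
clock: 11.6
tcp_pos: [0.3956, -0.2354, 0.1464]
orientation: [0.001, -0.013, 1.0, -0.002]
wrist_force: [1.5, -0.7, -6.3]
finger_gap: 0.0472
grip_force: 61.0
```

>>> servo_tool(increments=[{"grip": 1, "x": -16, "y": 32, "z": 0, "roll": 0}, {"grip": 1, "x": -16, "y": 32, "z": 0, "roll": 0}, {"grip": 1, "x": -16, "y": 32, "z": 0, "roll": 0}, {"grip": 1, "x": -16, "y": 32, "z": 0, "roll": 0}, {"grip": 1, "x": -16, "y": 32, "z": 0, "roll": 0}])

```text
clock: 12.02
tcp_pos: [0.4698, -0.0685, 0.1449]
orientation: [-0.0, -0.016, 1.0, 0.0]
wrist_force: [1.2, 0.1, -6.4]
finger_gap: 0.0473
grip_force: 61.0
```

>>> servo_tool(increments=[{"grip": 1, "x": -16, "y": 32, "z": 0, "roll": 0}, {"grip": 1, "x": -16, "y": 32, "z": 0, "roll": 0}, {"grip": 1, "x": -6, "y": 13, "z": 0, "roll": 0}, {"grip": 1, "x": 0, "y": 0, "z": 0, "roll": 0}, {"grip": 1, "x": 0, "y": 0, "z": 0, "roll": 0}])

```text
clock: 12.43
tcp_pos: [0.505, 0.0088, 0.1445]
orientation: [-0.001, -0.017, 1.0, -0.0]
wrist_force: [-0.4, -0.5, -6.5]
finger_gap: 0.0476
grip_force: 60.7
```

```bash
python3 - <<'E'
from h import *
C,im=snap('side','s1'); go(.513,.008,.065,1.8)
print(proj(C,[(.513,.008,.018)]))
cv2.imwrite('pics/s1c.png',cv2.resize(im[130:270,230:400,::-1],None,fx=4,fy=4,interpolation=cv2.INTER_CUBIC))
E
```

```text
tcp [504.7   8.  144.6] yaw 1.88 tiltz [-1.6e-03 -2.0e-04 -1.0e+00] | roll 0.08 x -8.3 y -0.3 z 79.6 F [-0.19 -0.53 -6.04] t 12.48 gap 47.4
[[324.8009848  214.28110271]]
```

View pics/s1c.png

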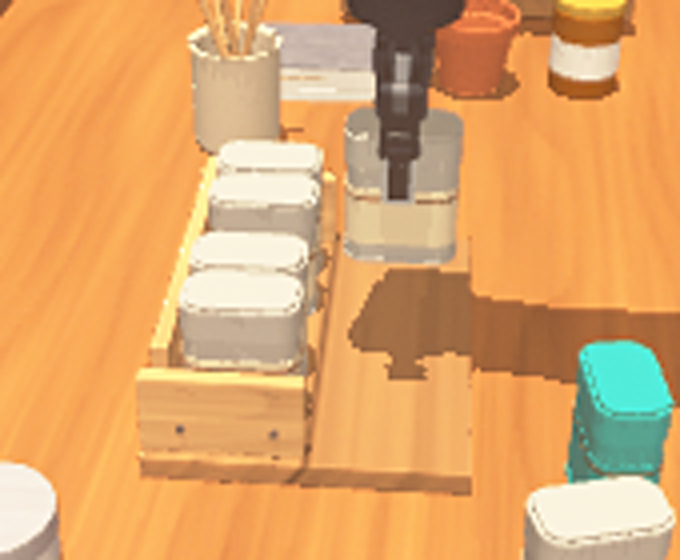

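The tin is held upright over the ledge, clear of the row. Lowering.

>>> servo_tool(increments=[{"grip": 1, "x": -3, "y": 0, "z": 25, "roll": 0}, {"grip": 1, "x": 0, "y": 0, "z": 25, "roll": 0}, {"grip": 1, "x": 0, "y": 0, "z": 20, "roll": 0}, {"grip": 1, "x": 0, "y": 0, "z": 8, "roll": 0}, {"grip": 1, "x": 0, "y": 0, "z": 0, "roll": 0}])

```text
clock: 12.9
tcp_pos: [0.5067, 0.0071, 0.0661]
orientation: [-0.002, -0.015, 1.0, 0.0]
wrist_force: [0.8, 0.7, -4.9]
finger_gap: 0.0476
grip_force: 60.6
```

>>> servo_tool(increments=[{"grip": 1, "x": 0, "y": 0, "z": 1, "roll": 0}, {"grip": 1, "x": 0, "y": 0, "z": 1, "roll": 0}, {"grip": 1, "x": 0, "y": 0, "z": 1, "roll": 0}, {"grip": 1, "x": 0, "y": 0, "z": 0, "roll": 0}, {"grip": 1, "x": 0, "y": 0, "z": 0, "roll": 0}])

```text
clock: 13.32
tcp_pos: [0.5086, 0.0079, 0.0647]
orientation: [0.0, -0.016, 1.0, -0.0]
wrist_force: [0.2, -0.2, -5.1]
finger_gap: 0.0477
grip_force: 60.6
```

>>> servo_tool(increments=[{"grip": 1, "x": 0, "y": 0, "z": 0.7, "roll": 0}, {"grip": 1, "x": 0, "y": 0, "z": 0.7, "roll": 0}, {"grip": 1, "x": 0, "y": 0, "z": 0, "roll": 0}, {"grip": 1, "x": 0, "y": 0, "z": 0, "roll": 0}, {"grip": 1, "x": 0, "y": 0, "z": 0, "roll": 0}])

```text
clock: 13.73
tcp_pos: [0.5091, 0.0079, 0.0645]
orientation: [0.001, -0.016, 1.0, -0.0]
wrist_force: [-2.7, -0.6, 5.2]
finger_gap: 0.0477
grip_force: 62.1
```

>>> servo_tool(increments=[{"grip": 0, "x": 0, "y": 0, "z": 0, "roll": 0}, {"grip": 0, "x": 0, "y": 0, "z": 0, "roll": 0}, {"grip": 0, "x": 0, "y": 0, "z": 0, "roll": 0}, {"grip": 0, "x": 0, "y": 0, "z": 0, "roll": 0}, {"grip": 0, "x": 0, "y": 0, "z": 0, "roll": 0}])

```text
clock: 14.15
tcp_pos: [0.5085, 0.008, 0.063]
orientation: [0.0, -0.016, 1.0, 0.0]
wrist_force: [0.5, 0.5, 0.3]
finger_gap: 0.0854
grip_force: 0.0
```

>>> servo_tool(increments=[{"grip": 0, "x": 0, "y": 0, "z": -20, "roll": 0}, {"grip": 0, "x": 0, "y": 0, "z": -30, "roll": 0}, {"grip": 0, "x": 0, "y": 0, "z": -30, "roll": 0}, {"grip": 1, "x": 30, "y": 0, "z": 0, "roll": 0}, {"grip": 1, "x": 40, "y": 0, "z": 0, "roll": 0}])

```text
clock: 14.57
tcp_pos: [0.4425, 0.005, 0.1452]
orientation: [0.004, -0.016, 1.0, -0.001]
wrist_force: [-0.7, -0.3, 1.7]
finger_gap: 0.0638
grip_force: 0.0
```

>>> servo_tool(increments=[{"grip": 1, "x": 20, "y": 0, "z": 0, "roll": 0}, {"grip": 1, "x": 0, "y": 0, "z": 0, "roll": 0}, {"grip": 1, "x": 0, "y": 0, "z": 0, "roll": 0}, {"grip": 1, "x": 0, "y": 0, "z": 0, "roll": 0}, {"grip": 1, "x": 0, "y": 0, "z": 0, "roll": 0}])

```text
clock: 14.98
tcp_pos: [0.4197, 0.0049, 0.1431]
orientation: [0.001, -0.016, 1.0, -0.0]
wrist_force: [-0.6, -0.5, 0.2]
finger_gap: 0.0003
grip_force: 0.0
```

```bash
cat > t.py <<'E'
import sys
from h import *
C,im=snap('top',sys.argv[1]); snap('side',sys.argv[1]+'s')
go(.418,.0057,.055,1.8)
hsv=cv2.cvtColor(im,cv2.COLOR_RGB2HSV)
m=((hsv[...,1]<75)&(hsv[...,2]>85)).astype(np.uint8)
n,lab,st,ce=cv2.connectedComponentsWithStats(m)
for i in range(1,n):
    if st[i,4]>150 and 150<ce[i][1]<250 and 180<ce[i][0]<420:
        w=toplane(C,np.argwhere(lab==i)[:,::-1],.114); r=cv2.minAreaRect((w[:,:2]*1000).astype(np.float32))
        print(st[i],np.round(r[0],1),np.round(r[1],1),round(r[2],1))
cv2.imwrite('pics/%sc.png'%sys.argv[1],cv2.resize(im[145:265,260:370,::-1],None,fx=5,fy=5,interpolation=cv2.INTER_CUBIC))
E
python3 t.py t1
```

```text
tcp [419.4   5.  142.8] yaw 1.83 tiltz [ 5.e-04  0.e+00 -1.e+00] | roll 0.03 x 1.4 y 0.7 z 87.8 F [-0.18 -0.08 -0.12] t 15.08 gap -0.0
[318 157  31  25 658] [603.2 -55.6] [78.7 97.3] 1.3
[277 158  31  25 661] [596.9  76.1] [76.9 96.2] 4.8
[188 178  19  25 324] [525.  380.1] [76.4 46.8] 24.2
[306 187  15  14 176] [521.9   7.3] [42.1 45.1] 1.2
[225 226  18  24 334] [374.1 257.7] [76.2 46.9] 18.4
```

View pics/t1c.png

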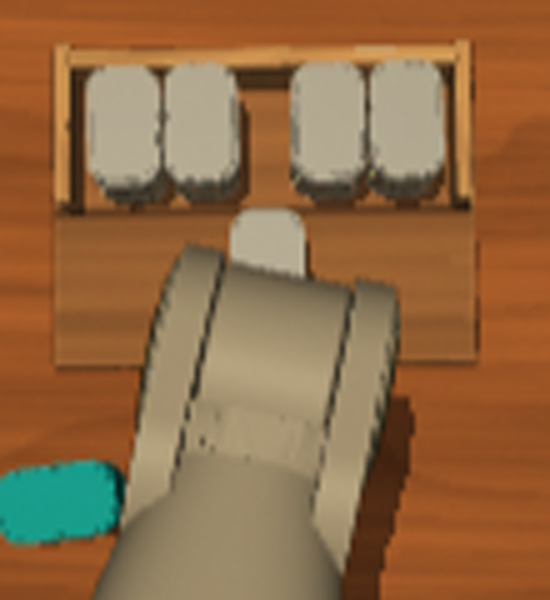

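The tin stands on the ledge at crop (268,240), in line with the gap (x≈265) and square to it. The neighbours are undisturbed. I lower the shut fingers and push.

>>> servo_tool(increments=[{"grip": 1, "x": 0, "y": 0.3, "z": 30, "roll": 0}, {"grip": 1, "x": 0, "y": 0, "z": 30, "roll": 0}, {"grip": 1, "x": 0, "y": 0, "z": 28, "roll": 0}, {"grip": 1, "x": -10, "y": 0, "z": 0, "roll": 0}, {"grip": 1, "x": -10, "y": 0, "z": 0, "roll": 0}])

```text
clock: 15.5
tcp_pos: [0.4377, 0.0064, 0.0539]
orientation: [-0.002, -0.016, 1.0, 0.0]
wrist_force: [0.7, -0.5, 0.7]
finger_gap: 0.0002
grip_force: 0.0
```

>>> servo_tool(increments=[{"grip": 1, "x": -6, "y": 0, "z": 0, "roll": 0}, {"grip": 1, "x": -5, "y": 0, "z": 0, "roll": 0}, {"grip": 1, "x": -5, "y": 0, "z": 0, "roll": 0}, {"grip": 1, "x": -5, "y": 0, "z": 0, "roll": 0}, {"grip": 1, "x": -5, "y": 0, "z": 0, "roll": 0}])

```text
clock: 15.92
tcp_pos: [0.4649, 0.0069, 0.0555]
orientation: [0.0, -0.016, 1.0, -0.0]
wrist_force: [-0.9, 0.3, 0.7]
finger_gap: 0.0001
grip_force: 0.0
```

>>> servo_tool(increments=[{"grip": 1, "x": -4, "y": 0, "z": 0, "roll": 0}, {"grip": 1, "x": -4, "y": 0, "z": 0, "roll": 0}, {"grip": 1, "x": -4, "y": 0, "z": 0, "roll": 0}, {"grip": 1, "x": -4, "y": 0, "z": 0, "roll": 0}, {"grip": 1, "x": -4, "y": 0, "z": 0, "roll": 0}])

```text
clock: 16.33
tcp_pos: [0.4845, 0.0076, 0.0549]
orientation: [-0.0, -0.016, 1.0, 0.0]
wrist_force: [-1.5, 0.5, 0.2]
finger_gap: 0.0002
grip_force: 0.0
```

>>> servo_tool(increments=[{"grip": 1, "x": -3, "y": 0, "z": 0, "roll": 0}, {"grip": 1, "x": -3, "y": 0, "z": 0, "roll": 0}, {"grip": 1, "x": -3, "y": 0, "z": 0, "roll": 0}, {"grip": 1, "x": -3, "y": 0, "z": 0, "roll": 0}, {"grip": 1, "x": -3, "y": 0, "z": 0, "roll": 0}])

```text
clock: 16.75
tcp_pos: [0.4991, 0.0081, 0.0546]
orientation: [-0.0, -0.016, 1.0, 0.0]
wrist_force: [-2.8, -0.9, -0.5]
finger_gap: 0.0001
grip_force: 0.0
```

```bash
python3 t.py t2
```

```text
tcp [500.2   7.9  54.9] yaw 1.82 tiltz [ 1.1e-03  1.0e-04 -1.0e+00] | roll 0.02 x 82.3 y 0.3 z -0.1 F [-1.99 -0.75  0.14] t 16.85 gap 0.1
[319 157  31  25 503] [603.3 -58.9] [78.7 97.3] 1.4
[277 158  29  25 458] [596.8  80.4] [78.6 90.9] 1.4
[188 178  19  25 325] [525.  380.1] [76.4 46.8] 24.2
[225 226  18  24 332] [373.8 257.6] [75.5 46.9] 18.4
```

View pics/t2c.png

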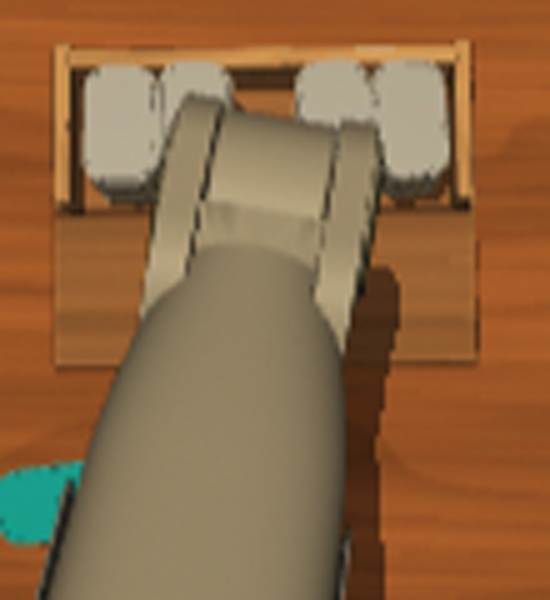

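The neighbours are spreading evenly and staying square. I continue.

>>> servo_tool(increments=[{"grip": 1, "x": -3.5, "y": 0, "z": 0, "roll": 0}, {"grip": 1, "x": -3.5, "y": 0, "z": 0, "roll": 0}, {"grip": 1, "x": -3.5, "y": 0, "z": 0, "roll": 0}, {"grip": 1, "x": -3.5, "y": 0, "z": 0, "roll": 0}, {"grip": 1, "x": -3.5, "y": 0, "z": 0, "roll": 0}])

```text
clock: 17.27
tcp_pos: [0.5172, 0.0086, 0.0549]
orientation: [0.0, -0.016, 1.0, 0.0]
wrist_force: [-3.8, 0.6, 0.7]
finger_gap: 0.0002
grip_force: 0.0
```

>>> servo_tool(increments=[{"grip": 1, "x": -3.5, "y": 0, "z": 0, "roll": 0}, {"grip": 1, "x": -3.5, "y": 0, "z": 0, "roll": 0}, {"grip": 1, "x": -3.5, "y": 0, "z": 0, "roll": 0}, {"grip": 1, "x": -3.5, "y": 0, "z": 0, "roll": 0}, {"grip": 1, "x": -3.5, "y": 0, "z": 0, "roll": 0}])

```text
clock: 17.68
tcp_pos: [0.5347, 0.0091, 0.0549]
orientation: [0.0, -0.016, 1.0, 0.0]
wrist_force: [-1.7, -0.2, -0.4]
finger_gap: 0.0001
grip_force: 0.0
```

>>> servo_tool(increments=[{"grip": 1, "x": -2, "y": 0, "z": 0, "roll": 0}, {"grip": 1, "x": -2, "y": 0, "z": 0, "roll": 0}, {"grip": 1, "x": -1, "y": 0, "z": 0, "roll": 0}, {"grip": 1, "x": -1, "y": 0, "z": 0, "roll": 0}, {"grip": 1, "x": -1, "y": 0, "z": 0, "roll": 0}])

```text
clock: 18.1
tcp_pos: [0.5413, 0.0094, 0.0549]
orientation: [-0.0, -0.016, 1.0, 0.0]
wrist_force: [-2.6, -0.4, -0.0]
finger_gap: 0.0001
grip_force: 0.0
```

>>> servo_tool(increments=[{"grip": 1, "x": -1, "y": 0, "z": 0, "roll": 0}, {"grip": 1, "x": -1, "y": 0, "z": 0, "roll": 0}, {"grip": 1, "x": -1, "y": 0, "z": 0, "roll": 0}, {"grip": 1, "x": -1, "y": 0, "z": 0, "roll": 0}, {"grip": 1, "x": -1, "y": 0, "z": 0, "roll": 0}])

```text
clock: 18.52
tcp_pos: [0.5464, 0.0095, 0.0549]
orientation: [0.0, -0.016, 1.0, 0.0]
wrist_force: [-2.3, 0.4, -0.4]
finger_gap: -0.0001
grip_force: 0.0
```

>>> servo_tool(increments=[{"grip": 1, "x": -1, "y": 0, "z": 0, "roll": 0}, {"grip": 1, "x": -1, "y": 0, "z": 0, "roll": 0}, {"grip": 1, "x": -1, "y": 0, "z": 0, "roll": 0}, {"grip": 1, "x": -0.5, "y": 0, "z": 0, "roll": 0}, {"grip": 1, "x": -0.5, "y": 0, "z": 0, "roll": 0}])

```text
clock: 18.93
tcp_pos: [0.5504, 0.0096, 0.0549]
orientation: [0.0, -0.016, 1.0, 0.0]
wrist_force: [-2.2, -0.2, 0.2]
finger_gap: 0.0001
grip_force: 0.0
```

>>> servo_tool(increments=[{"grip": 1, "x": -1, "y": 0, "z": 0, "roll": 0}, {"grip": 1, "x": -0.5, "y": 0, "z": 0, "roll": 0}, {"grip": 1, "x": -0.5, "y": 0, "z": 0, "roll": 0}, {"grip": 1, "x": -0.5, "y": 0, "z": 0, "roll": 0}, {"grip": 1, "x": -0.5, "y": 0, "z": 0, "roll": 0}])

```text
clock: 19.35
tcp_pos: [0.5523, 0.0098, 0.0546]
orientation: [-0.001, -0.016, 1.0, 0.0]
wrist_force: [-6.4, -0.6, 2.1]
finger_gap: 0.0
grip_force: 0.0
```

Force is rising, which is where home should be. I press a little more.

>>> servo_tool(increments=[{"grip": 1, "x": -0.5, "y": 0, "z": 0, "roll": 0}, {"grip": 1, "x": -0.5, "y": 0, "z": 0, "roll": 0}, {"grip": 1, "x": -0.5, "y": 0, "z": 0, "roll": 0}, {"grip": 1, "x": 0, "y": 0, "z": 0, "roll": 0}, {"grip": 1, "x": 0, "y": 0, "z": 0, "roll": 0}])

```text
clock: 19.77
tcp_pos: [0.5521, 0.0099, 0.0541]
orientation: [-0.002, -0.016, 1.0, 0.0]
wrist_force: [-8.3, -0.2, 2.1]
finger_gap: 0.0002
grip_force: 0.0
```

>>> servo_tool(increments=[{"grip": 1, "x": -0.8, "y": 0, "z": 0, "roll": 0}, {"grip": 1, "x": -0.7, "y": 0, "z": 0, "roll": 0}, {"grip": 1, "x": -0.5, "y": 0, "z": 0, "roll": 0}, {"grip": 1, "x": 0, "y": 0, "z": 0, "roll": 0}, {"grip": 1, "x": 0, "y": 0, "z": 0, "roll": 0}])

```text
clock: 20.18
tcp_pos: [0.552, 0.0101, 0.0535]
orientation: [-0.004, -0.016, 1.0, 0.0]
wrist_force: [-12.0, 0.4, 4.2]
finger_gap: 0.0
grip_force: 0.0
```

>>> servo_tool(increments=[{"grip": 1, "x": 5, "y": 0, "z": 0, "roll": 0}, {"grip": 1, "x": 20, "y": 0, "z": 0, "roll": 0}, {"grip": 1, "x": 40, "y": 0, "z": 0, "roll": 0}, {"grip": 1, "x": 40, "y": 0, "z": -40, "roll": 0}, {"grip": 1, "x": 0, "y": -20, "z": -40, "roll": 0}])

```text
clock: 20.6
tcp_pos: [0.4513, -0.0082, 0.1172]
orientation: [-0.008, -0.017, 1.0, 0.002]
wrist_force: [0.3, -0.1, 0.1]
finger_gap: -0.0003
grip_force: 0.0
```

>>> servo_tool(increments=[{"grip": 1, "x": 0, "y": -40, "z": 0, "roll": 0}, {"grip": 1, "x": 0, "y": -40, "z": 0, "roll": 0}, {"grip": 1, "x": 0, "y": -40, "z": 0, "roll": 0}, {"grip": 1, "x": 0, "y": -30, "z": 0, "roll": 0}, {"grip": 1, "x": 0, "y": 0, "z": 0, "roll": 0}])

```text
clock: 21.02
tcp_pos: [0.4702, -0.1678, 0.1227]
orientation: [0.003, -0.013, 1.0, -0.002]
wrist_force: [0.3, -0.2, -0.0]
finger_gap: 0.0001
grip_force: 0.0
```

```bash
python3 t.py t3; python3 - <<'E'
import cv2,numpy as np
a=cv2.imread('pics/t3.png')[145:225,260:370]; b=cv2.imread('pics/t3s.png')[140:260,240:400]
a=cv2.resize(a,None,fx=3.6,fy=3.6,interpolation=2); b=cv2.resize(b,None,fx=3,fy=2.4,interpolation=2)
cv2.imwrite('pics/t3x.png',cv2.resize(np.hstack([a[:288],b]),(796,288)))
E
```

```text
tcp [ 468.6 -163.2  122. ] yaw 1.66 tiltz [ 2.2e-03 -5.0e-04 -1.0e+00] | roll -0.14 x 45.2 y 170.4 z 67.0 F [-0.68 -0.32  0.2 ] t 21.12 gap -0.1
[ 276  157   75   26 1670] [600.5   9.1] [ 79.4 240.2] 2.4
[188 178  19  25 326] [524.2 379.8] [78.1 46.8] 24.2
[225 226  18  24 333] [374.1 257.7] [76.2 46.9] 18.4
```

View pics/t3x.png

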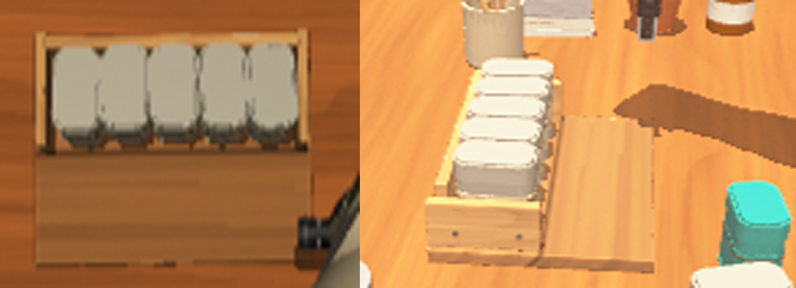

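The row reads as five tins standing together, their lids spanning 79×240 mm, so flush to about 1 mm. One quick numeric check of each tin before handing in.

```bash
python3 - <<'E'
from h import *
C=cam('top'); im=cv2.imread('pics/t3.png'); g=im.astype(float)
hsv=cv2.cvtColor(cv2.resize(im,None,fx=4,fy=4,interpolation=cv2.INTER_CUBIC),cv2.COLOR_BGR2HSV)
m=(hsv[...,1]<75)&(hsv[...,2]>130)
th=np.radians(1.9); u=np.array([np.cos(th),np.sin(th)]); v=np.array([-np.sin(th),np.cos(th)])
ys,xs=np.nonzero(m[600:760,1080:1440]); w=toplane(C,(np.c_[xs+1080,ys+600]+.5)/4-.5,.114)[:,:2]*1000
a,b=w@u,w@v; ctr=(b.min()+b.max())/2; 
for k in range(2,-3,-1):
    s=abs(b-(ctr+48*k))<8; L=abs(b-(ctr+48*k)-6)<2; Rr=abs(b-(ctr+48*k)+6)<2
    print(k,'front',a[s].min().round(1),'back',a[s].max().round(1),'L/R back',a[L].max().round(1),a[Rr].max().round(1), 'L/R front',a[L].min().round(1),a[Rr].min().round(1))
E
```

```text
2 front 564.5 back 638.3 L/R back 638.3 638.2 L/R front 564.6 564.5
1 front 564.8 back 641.1 L/R back 641.1 641.0 L/R front 564.9 564.8
0 front 566.0 back 640.7 L/R back 640.7 640.6 L/R front 566.9 566.0
-1 front 566.4 back 640.2 L/R back 640.2 640.1 L/R front 566.4 567.2
-2 front 564.3 back 639.8 L/R back 639.8 639.6 L/R front 564.3 566.7
```

```bash
python3 -c "
from workcell import env
print(env.hand_in())"
```

```text
the job is handed in; nothing more can be done
None
```

The full tin (the third one lifted, about 5.8 N) is pushed home in the gap, flush with its neighbours to within about 2 mm by the camera; both empties are standing where they were, and the job was handed in at about 21 s.

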